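Set the side guide of a hand press to the line and clamp it

TASK

On the hand press, the side guide is loose: slide it out along its slotted bolt holes until its fence face is in line with the felt-tip line on the tape, then turn both clamp levers clockwise until they are tight, so that the guide stays on the line. Leave the things standing round the press where they are.

Things in the scene. Friction and masses are not known exactly. Their poses are not given: they have to be found in the camera images.
- press: Grey hand lever press on a steel plate, fixed. Origin on the ram's axis at bench level; x from its front (robot's right) back to the column, y towards the robot, z up. Plate x -125..135, y -110..215 mm, top z 14. Ram 22 mm square, z 95..335, over a round die (radius 26, top z 36). Column 46 x 52 mm at x 104, to z 254, foot x 58..138, y -48..48, z 40. Lever at y -71, x over 20, to z 415.
- press_head (a point): Middle of the front lower edge of the press's overhanging head, press frame (-62, 0, 185) mm. The head reaches back to x 125, is 70 mm wide (y -35..35; a boss at x 34 reaches y 44) and 77 mm high. It is too low for a gripper held upright over the fence: lean the gripper towards the front of the press by 30 to 45 degrees.
- strip_front (a point): Middle of the top of the front one of two low steel strips, 5 mm high and 8 mm wide, at press x -63 and 63, along y from 34 to 210 mm; the guide's foot slides between them with 0.8 mm play each side.
- guide: Loose aluminium angle, 0.3 to 0.5 kg, that slides along the press's y (1 to 3 N; face travel y 24 to 82 mm). Axes as the press's. Origin on the plate under its fence face (y = 0, the side towards the ram), midway between the slots. Upright fence 6 mm thick (y 0..6), x -72..58, top z 66 mm over the plate; its front end overhangs the front strip, underside there z 8.
- guide_foot (a point): Middle of the guide's foot between its two slots, on top: guide frame (0, 69, 8) mm. Foot x -58..58, y 0..114, 8 mm thick. The slots, along y at x -38 and 38, 10 mm wide, y 36..102, take the studs of the clamps. Two webs stand on it behind the fence, at x -12 and 45, to y 27, z 28.
- guide_face (a point): The fence face at its front end: guide frame (-72, 0, 30) mm. Its y has to agree with the line's.
- guide_grip (a point): Place to pinch the fence across its 6 mm thickness (fingers closing along y): guide frame (-60, 3, 50) mm, 16 mm under its top and 12 mm behind its front end.
- mark: Bit of pale tape, 44 x 26 mm, on the plate just in front of the guide; along its middle runs a 2 mm dark felt-tip line in x. Origin on the line's centre, axes as the press's. It starts 14 to 46 mm outward (+y) of the fence face.
- front_clamp: Clamp lever nearer the press's front: washer 26 mm across, black hub 18 mm across and 29 mm high, handle 50 mm with a ball end. Origin on the stud's axis (press x -38, y 122 mm) at the washer's underside, 23 mm over the bench. Its yaw to the press starts at 0 to -0.4 rad (slack); clockwise from above (yaw falling) tightens: it bites at -1.15 and is tight at about -1.3 rad.
- rear_clamp: The same lever on the rear stud (press x 38, y 122 mm). At a yaw of 0 to the press both handles point along the press's -x.
- front_knob (a point): Centre of the front lever's ball end (14 mm across), 50 mm from the stud's axis, 55 mm over the bench; the handle beside it is 10 mm thick, the foot of the guide 28 mm below. Turning takes about 2.5 N here and the lever stays where it is left; it is tight when it no longer gives to 6 to 10 N.
- rear_knob (a point): Centre of the rear lever's ball end, likewise.
- jar: Glass jar with white lid, 72 mm across, 95 mm high, 0.4 kg, standing near; origin under its centre. Leave alone.
- punch: Steel punch standing on its 38 mm foot, 106 mm high, by the press; origin under its centre. Leave alone.
- pot: Small white plastic pot, 64 mm across, 60 mm high, by the press; origin under its centre. Leave alone.
- scale: Flat pocket scale, 125 x 75 x 21 mm, behind the column; origin under its centre. Leave alone.

How it is judged (in metres and radians):
On the way, in this order (a step that is already met when the one before it is completed fails the run):
1. the guide's fence face is in line with the felt-tip line while both clamps are still slack (y of guide_face in the frame of mark between -0.003 and 0.003 m and angle between the x axis of guide and the x axis of mark, either way round below 0.03 rad and contact force between each of front_clamp, rear_clamp and guide below 5 N), for 0.2 s.
2. both clamp levers are tight with the guide still on the line (y of guide_face in the frame of mark between -0.003 and 0.003 m and angle between the x axis of guide and the x axis of mark, either way round below 0.03 rad and contact force between each of front_clamp, rear_clamp and guide above 10 N), for 0.2 s.
At the end, for the whole second after the job is handed in: The fence face lies within 3 mm of the felt-tip line and parallel to it (0.03 rad), both clamps press on the guide's foot with more than 10 N each, and the guide is at rest (all of step 2 and linear speed of guide below 0.005 m/s); the robot touches nothing.
It fails at once if the glass jar is shifted by more than 20 mm or tipped (distance of jar from where it was at the start of the episode above 0.02 m or angle between jar's own z axis and vertical above 0.3 rad).
It fails at once if the steel punch is shifted by more than 20 mm or tipped (distance of punch from where it was at the start of the episode above 0.02 m or angle between punch's own z axis and vertical above 0.3 rad).
It fails at once if the white pot is shifted by more than 20 mm or tipped (distance of pot from where it was at the start of the episode above 0.02 m or angle between pot's own z axis and vertical above 0.3 rad).
It fails at once if the pocket scale is shifted by more than 20 mm (distance of scale from where it was at the start of the episode above 0.02 m).
It also fails if it takes over 67 s, if anything falls off the work surface, if the arm or the gripper's body presses on something with over 40 N, if the wrist force passes 120 N, or if a joint passes its speed limit or range.

ROBOT

A 6-joint arm with a two-finger parallel gripper is mounted at the origin on the work surface. World frame = base frame: x ahead of the robot, y to its left, z up, the work surface at z = 0. Lengths are in mm, angles in degrees, forces in N, time in s.
With the tool pointing down it reaches from about 300 to 850 mm from the base axis. Payload 4.2 kg.
Tool frame: the origin (TCP) lies midway between the tips of the shut fingers; the grasp point (between the pads) lies 19 mm behind it; z points along the fingers, y is the line along which they close (so a half turn about z gives the same grasp; the last joint's range is limited). The gripper opens to 91 mm and grips with 3 to 60 N. Pads are 32 mm wide; open, the fingers measure 118 mm over their backs; the gripper's body (76 mm by 178 mm) begins 60 mm behind the grasp point.
Start: joints at [64.458, 18.312, 89.639, -0, 72.044, -1.146], TCP at [237.508, 523.673, 213.976] pointing down, gripper open.
Joint ranges: [-177.97, 177.97], [-48.28, 115.42], [12.27, 149.76], [-77.06, 257.06], [2.81, 150.46], [-146.56, 146.56]. Speed limits (degrees/s): [147.25, 147.25, 180, 180, 180, 180].

INTERFACE

Orientations are given as [roll, pitch, yaw] about the fixed x, y, z axes, in that order (R = Rz(yaw) Ry(pitch) Rx(roll)).
In Python, from workcell import env gives the robot as it stands.
- The arm moves only by the shell command python3 drive.py 'ROWS' [OPENING] [FORCE]. ROWS is a JSON list of rows, 1 to 8 of them, each an object with the fields x, y, z (the shift in shares of the most that a row can go, 1 being 50 mm), drx, dry, drz (a rotation vector in degrees); a field left out counts as zero; each row shifts and turns the commanded pose from where the row before left it, along the tool's axes as they then stand; what a row does not reach is not made up. A row lasts 1/10 s, in which the tool goes at most 50 mm and 8.59 degrees, less where a joint would pass 70% of its speed; a pose out of reach is approached as far as the arm can. OPENING is the finger opening in mm, set as the command begins (- or left out keeps the last). The fingers move at their own pace and stop on an object; FORCE is the grip in N (left out, the last holds). Time passes only in rows, so rows that do not move let the fingers close. It prints the time, the measured TCP pose, the force, the opening and the grip force at its end. Input that does not fit is refused with a message, and nothing moves.
- env.state(): the state, without advancing time (a new reading comes with each control period).
- env.grab_frame(name): name is "scene" or "side" or "wrist"; returns the picture (400x640x3 uint8, blue, green, red); there is no depth.
- env.camera_model(name): a dict with "fx", "fy", "cx", "cy" (pixels), "D" ([k1, k2, p1, p2, k3] as OpenCV has them; the pictures are not rectified), "T" (4x4, takes a point from camera to world coordinates). Camera axes: x right, y up, looking along -z (the intrinsics and any distortion apply to the point x, -y, -z); pixel columns grow to the right and rows downward; lengths in mm; the calibration is good to about 2 mm. A picture is of the moment at which its call begins: read the wrist's pose just before it. camera_model takes no time and is no camera call; for the wrist camera it gives the pose at the moment of the call.
- env.job_done(): hands the job in; it is judged then, once.
The state is a dict: "time_s": time; "qpos": joint angles; "qvel": joint speeds; "effort": joint torques, N m; "ee_pos": TCP position; "ee_rot": TCP orientation; "force": force on the tool from outside, world axes, zero at the start; "torque": the same for the moment, N m; "gripper_width": finger opening in mm; "gripper_force": force on a finger pad.
Only numpy, scipy, OpenCV 4.12 (cv2) and the standard library are available. Lean on these libraries where they do the work, as an engineer would, in place of code of your own. Each camera call takes 0.05 s, during which the arm holds its last target. There are 200 camera calls.

## Working session

There is one attempt and no reset: what is moved stays moved. The work goes in short steps, Python scripts to look and compute and a shell command to move; the robot and the scene stay as the last step left them, time stands still between calls to the robot, and variables do not carry over. Pictures are saved under pics/ and viewed, at most 10 in all, crops included, and the job is handed in when it is done.

```bash
ls; mkdir -p pics
python3 - <<'E'
from workcell import env
import cv2
print(env.state())
for n in ("scene","side","wrist"):
    m=env.camera_model(n); print(n,m)
    cv2.imwrite(f"pics/{n}0.png",env.grab_frame(n))
E
```

```text
drive.py
pics
workcell.py
{'time_s': 0.0, 'qpos': array([ 6.44560275e+01,  1.83510414e+01,  8.97053880e+01,  7.08696581e-04,
        7.20411807e+01, -1.14737822e+00]), 'qvel': array([ 0.03206733,  0.02141753, -0.03153003,  0.03093179, -0.04490236,
       -0.05897916]), 'effort': array([ 7.98124383e-04, -4.12457907e+01, -2.31970060e+01,  7.26225972e-02,
        4.57828282e-02, -1.55576595e-04]), 'ee_pos': array([237.30475786, 523.21739615, 213.13316453]), 'ee_rot': array([-1.79902423e+02, -2.62822007e-03,  1.55603184e+02]), 'force': array([ 0.80420431, -0.25583071, -0.13268411]), 'torque': array([-0.00838582, -0.00981593, -0.00716043]), 'gripper_force': 0.0, 'gripper_width': 91.41101726841599}
scene {'fx': 431.8511072246532, 'fy': 431.8511072246532, 'cx': 326.0236050149517, 'cy': 197.88842725169243, 'D': array([-0.09135324,  0.        ,  0.        ,  0.        ,  0.        ]), 'T': array([[-9.31952546e-01, -3.43110319e-01,  1.17216730e-01,
         6.73671118e+02],
       [ 3.62577086e-01, -8.83255381e-01,  2.97317656e-01,
[... 561 characters left out ...]
    [-1.38074657e-02,  5.98006124e-01,  8.01372591e-01,
         8.32575570e+02],
       [ 0.00000000e+00,  0.00000000e+00,  0.00000000e+00,
         1.00000000e+00]])}
wrist {'fx': 319.892804100495, 'fy': 319.892804100495, 'cx': 322.9678131579908, 'cy': 199.55500319630556, 'D': array([-0.06039483,  0.        ,  0.        ,  0.        ,  0.        ]), 'T': array([[ 4.11500643e-01, -8.83310030e-01, -2.24567613e-01,
         1.73925672e+02],
       [ 9.11408440e-01,  3.98443062e-01,  1.02848340e-01,
         5.51206623e+02],
       [-1.36956250e-03, -2.46994976e-01,  9.69015793e-01,
         3.82853829e+02],
       [ 0.00000000e+00,  0.00000000e+00,  0.00000000e+00,
         1.00000000e+00]])}
```
View pics/scene0.png

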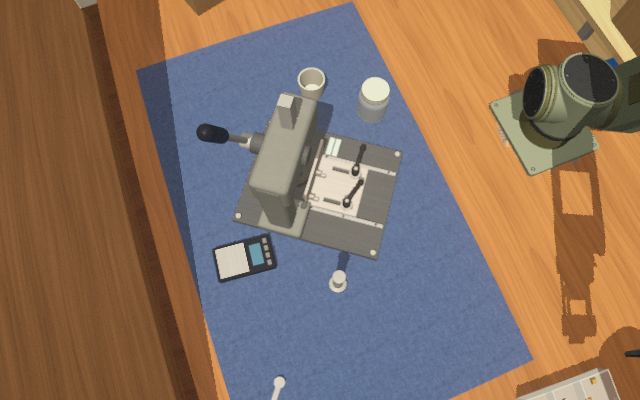

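View pics/side0.png

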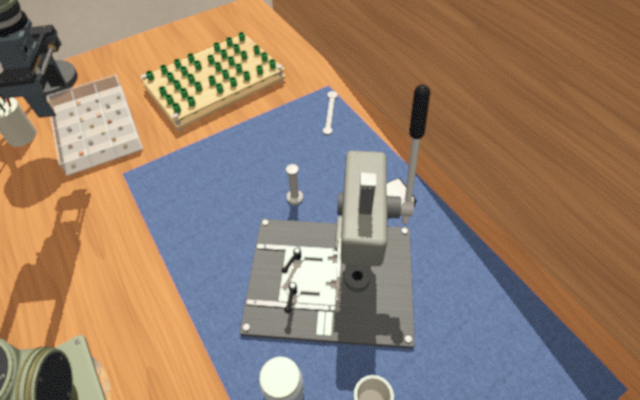

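Scene: press centre about (290,150), guide (340,185), levers with hubs at (355,170) and (347,202), jar (375,95), pot (311,82), punch (338,280) and scale (245,258). Side: plate corners about (260,220), (410,225), (412,343) and (244,332), tape (325,322).

Create h.py:
```python
import numpy as np, cv2
from scipy.spatial.transform import Rotation as R
def ray(m,uv):
    K=np.array([[m["fx"],0,m["cx"]],[0,m["fy"],m["cy"]],[0,0,1]])
    p=cv2.undistortPoints(np.array(uv,float).reshape(-1,1,2),K,np.array(m["D"])).reshape(-1,2)
    d=np.c_[p[:,0],-p[:,1],-np.ones(len(p))]@m["T"][:3,:3].T
    return m["T"][:3,3],d
def onz(m,uv,z):
    o,d=ray(m,uv); z=np.atleast_1d(z); return o+d*((z-o[2])/d[:,2])[:,None]
def proj(m,P):
    K=np.array([[m["fx"],0,m["cx"]],[0,m["fy"],m["cy"]],[0,0,1]])
    c=(np.atleast_2d(P)-m["T"][:3,3])@m["T"][:3,:3]; c=c*[1,-1,-1]
    return cv2.projectPoints(c,np.zeros(3),np.zeros(3),K,np.array(m["D"]))[0].reshape(-1,2)
```

Run:
```python
import cv2,numpy as np
a=cv2.imread("pics/scene0.png")[125:265,225:410]; b=cv2.imread("pics/side0.png")[210:350,235:420]
f=lambda i:cv2.resize(i,None,fx=4,fy=4,interpolation=cv2.INTER_CUBIC)
cv2.imwrite("pics/a.png",f(a));cv2.imwrite("pics/b.png",f(b))
```

```text
(no output)
```

View pics/a.png

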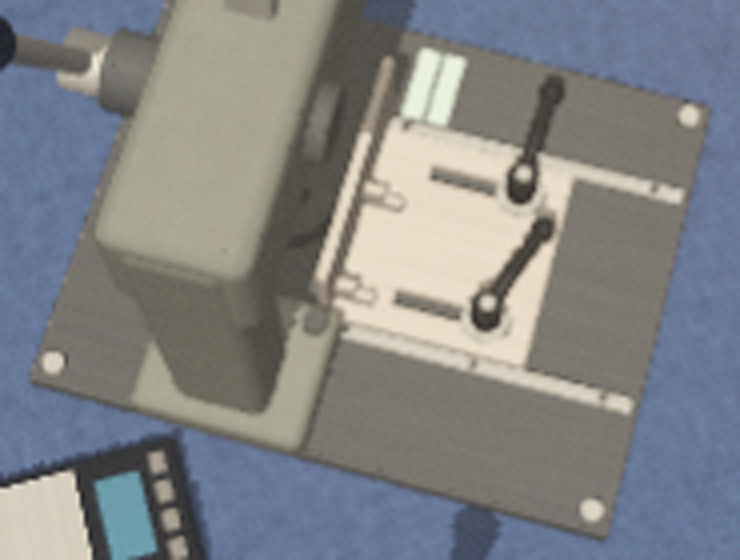

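View pics/b.png

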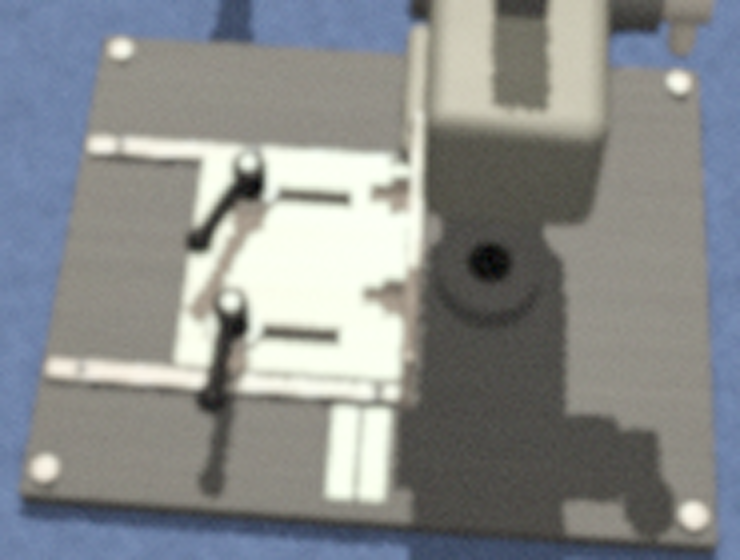

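View pics/wrist0.png

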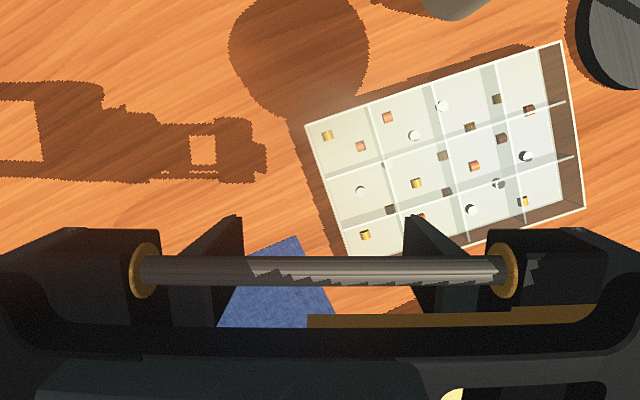

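Scene crop: plate screws (688,116), (592,511), (53,363); front knob (553,90), rear knob (546,228); hubs (520,180), (487,305); felt line from (441,52) to (429,123). Side crop: screws (120,48), (678,82), (694,516), (44,467); knobs (209,400), (198,243); line from (361,405) to (357,500). The wrist view does not show the press yet.

```bash
cat > fit.py <<'E'
from h import *; from workcell import env
from scipy.optimize import least_squares
ms,md=env.camera_model("scene"),env.camera_model("side")
S=lambda l:(np.array(l,float)+.5)/4-.5+[225,125]
D=lambda l:(np.array(l,float)+.5)/4-.5+[235,210]
ss=onz(ms,S([(688,116),(592,511),(53,363)]),16); sd=onz(md,D([(120,48),(678,82),(694,516),(44,467)]),16)
def mod(i):
    c=np.array([(-125+i,215-i),(135-i,215-i),(135-i,-110+i),(-125+i,-110+i)]); return c[[0,1,2,1,2,3,0]]
W=np.r_[ss,sd][:,:2]
def f(p):
    c,s=np.cos(p[2]),np.sin(p[2]); return ((mod(p[3])@np.array([[c,s],[-s,c]])+p[:2])-W).ravel()
r=least_squares(f,[500,300,2.5,12]); x,y,yaw,i=r.x
print("press",x,y,np.degrees(yaw),i); print(r.fun.reshape(-1,2).round(1))
np.save("press.npy",[x,y,yaw])
E
cat >> h.py <<'E'
def press():
    x,y,a=np.load("press.npy"); return np.array([x,y,0.]),R.from_euler('z',a).as_matrix()
def w2p(P): o,M=press(); return (P-o)@M
def p2w(P): o,M=press(); return np.array(P)@M.T+o
E
python3 - <<'E'
from fit import *
np.set_printoptions(suppress=True,precision=1)
print("scene knobs",w2p(onz(ms,S([(553,90),(546,228)]),55)),"hubs",w2p(onz(ms,S([(520,180),(487,305)]),45)))
print("side knobs",w2p(onz(md,D([(209,400),(198,243)]),55)),"hub", w2p(onz(md,D([(231,300),(248,164)]),52)))
print("line",w2p(onz(ms,S([(441,52),(429,123)]),14)),w2p(onz(md,D([(361,405),(357,500)]),14)))
print("fence top scene face side",w2p(onz(ms,S([(383,60),(316,300)]),80)))
print("fence side top",w2p(onz(md,D([(428,110),(415,400)]),80)), "foot end", w2p(onz(ms,S([(575,180),(527,367)]),22)))
ims=[("jar top",(375,90),95),("pot top",(311,76),60),("punch",(338,276),106)]
for n,u,z in ims: P=onz(ms,[u],z); print(n,P,w2p(P))
P=onz(md,[(281,377),(374,392)],[95,60]);print(P,w2p(P))
E
```

```text
press 603.7761701092891 -85.52082020829046 53.18019674006525 11.64537723143298
[[-0.1  1.2]
 [ 0.3  0.7]
 [ 0.6  0.9]
 [-0.2 -1.3]
 [-0.2 -0.5]
 [-0.3  0.1]
 [-0.2 -1.1]]
scene knobs [[-90.3 125.5  55. ]
 [-10.7 141.4  55. ]] hubs [[-37.9 120.8  45. ]
 [ 36.3 121.7  45. ]]
side knobs [[-89.4 125.8  55. ]
 [-10.3 140.9  55. ]] hub [[-37.6 121.9  52. ]
 [ 36.7 122.   52. ]]
line [[-116.1   55.7   14. ]
 [ -70.8   60.9   14. ]] [[ -69.6   58.    14. ]
 [-116.2   56.4   14. ]]
fence top scene face side [[-70.9  34.4  80. ]
 [ 68.7  38.4  80. ]]
fence side top [[ 57.1  34.1  80. ]
 [-93.   32.1  80. ]] foot end [[-55.8 149.6  22. ]
 [ 56.9 150.5  22. ]]
jar top [[ 380.2 -184.8   95. ]] [[-213.5  119.4   95. ]]
pot top [[ 491.8 -292.8   60. ]] [[-233.1  -34.5   60. ]]
punch [[608.5 165.5 106. ]] [[203.8 146.6 106. ]]
[[ 379.2 -191.3   95. ]
 [ 497.4 -283.8   60. ]] [[-219.3  116.4   95. ]
 [-222.5  -33.6   60. ]]
```

```bash
cat >> h.py <<'E'
def lean(a,yaw=0):
    a=np.radians(a); y=np.radians(yaw); c,s=np.cos(a),np.sin(a)
    # tool axes in press frame, tool y = -press y; yaw turns about press z
    M=np.array([[c,0,s],[0,-1,0],[s,0,-c]]).T
    return R.from_euler('z',y).as_matrix()@M
def go(env,P,Rp=None):
    "tool-axis translation then rotvec from the present pose to press-frame pose"
    s=env.state(); Rc=R.from_euler('xyz',s["ee_rot"],degrees=True).as_matrix()
    np.set_printoptions(suppress=True,precision=1)
    print("t",s["time_s"],"now press",w2p(s["ee_pos"]),"F",s["force"],"w",s["gripper_width"])
    print("  target world",p2w(P),"trans(tool)",(p2w(P)-s["ee_pos"])@Rc)
    if Rp is not None: print("  rotvec",R.from_matrix(Rc.T@press()[1]@Rp).as_rotvec(degrees=True))
E
python3 - <<'E'
from h import *; from workcell import env
go(env,[-144,38,230],lean(40))
print(p2w([-48,38,49]))
E
```

```text
t 0.15 now press [267.8 658.2 213.3] F [ 0.2  0.4 -0.1] w 91.74076065488308
  target world [ 487.1 -178.   230. ] trans(tool) [-517.1 -535.6  -16. ]
  rotvec [-35.6  28.7  97.7]
[ 544.6 -101.2   49. ]
```

The rows are not in the units I measure in: shifts go in shares of 50 mm. I convert before sending: -40 mm is -0.8, -36 mm is -0.72.

```bash
python3 drive.py '[{"z": -0.8}, {"x": -0.68, "y": -0.72}, {"x": -0.68, "y": -0.72}, {"x": -0.68, "y": -0.72}, {"x": -0.68, "y": -0.72}, {"x": -0.68, "y": -0.72}, {"x": -0.68, "y": -0.72}, {"x": -0.68, "y": -0.72}]' 40
python3 drive.py '[{"x": -0.68, "y": -0.72}, {"x": -0.68, "y": -0.72}, {"x": -0.68, "y": -0.72}, {"x": -0.68, "y": -0.72}, {"x": -0.68, "y": -0.72}, {"x": -0.68, "y": -0.72}, {"x": -0.68, "y": -0.72}, {"x": -0.68, "y": -0.72}]'
python3 - <<'E'
from h import *; from workcell import env
go(env,[-144,38,230],lean(40)); print(env.state()["qpos"])
E
```

```text
time_s: 0.95
ee_pos: [350.2, 193.9, 253.9]
ee_rot: [180.0, 0.0, 155.6]
force: [1.7, -0.3, 0.6]
gripper_width: 39.9
gripper_force: 0.0
time_s: 1.75
ee_pos: [479.0, -180.9, 253.8]
ee_rot: [180.0, -0.0, 155.6]
force: [-0.3, 0.5, 0.6]
gripper_width: 40.1
gripper_force: 0.0
t 1.75 now press [-151.1   42.7  253.8] F [-0.3  0.5  0.6] w 40.10784693186588
  target world [ 487.1 -178.   230. ] trans(tool) [-6.1  5.9 23.8]
  rotvec [-35.6  28.6  97.7]
[-22.   11.2  93.6   0.   75.1 -87.6]
```

```bash
python3 drive.py '[{"drx": -2.8, "dry": 2.2, "drz": 7.5}, {"drx": -2.8, "dry": 2.2, "drz": 7.5}, {"drx": -2.8, "dry": 2.2, "drz": 7.5}, {"drx": -2.8, "dry": 2.2, "drz": 7.5}, {"drx": -2.8, "dry": 2.2, "drz": 7.5}, {"drx": -2.8, "dry": 2.2, "drz": 7.5}, {"drx": -2.8, "dry": 2.2, "drz": 7.5}]'
python3 drive.py '[{"drx": -2.8, "dry": 2.2, "drz": 7.5}, {"drx": -2.8, "dry": 2.2, "drz": 7.5}, {"drx": -2.8, "dry": 2.2, "drz": 7.5}, {"drx": -2.8, "dry": 2.2, "drz": 7.5}, {"drx": -2.8, "dry": 2.2, "drz": 7.5}, {"drx": -2.8, "dry": 2.2, "drz": 7.5}]'
python3 - <<'E'
from h import *; from workcell import env
go(env,[-144,38,164],lean(40)); print(env.state()["qpos"])
m=env.camera_model("wrist"); import cv2
cv2.imwrite("pics/w1.png",env.grab_frame("wrist")); np.save("w1.npy",m,allow_pickle=True)
E
```

```text
time_s: 2.45
ee_pos: [479.0, -179.0, 253.6]
ee_rot: [169.3, -21.8, 104.0]
force: [0.5, 0.2, 0.5]
gripper_width: 40.1
gripper_force: 0.0
time_s: 3.05
ee_pos: [478.8, -179.1, 253.5]
ee_rot: [179.6, -40.7, 53.1]
force: [-0.1, 0.4, 0.8]
gripper_width: 40.2
gripper_force: 0.0
t 3.05 now press [-149.8   43.9  253.5] F [-0.1  0.4  0.8] w 40.183749519834016
  target world [ 487.1 -178.   164. ] trans(tool) [-53.9   5.4  71.7]
  rotvec [ 0.5 -0.7 -0.1]
[-46.9  12.9 103.7  41.5  75.8 -24.9]
```

View pics/w1.png

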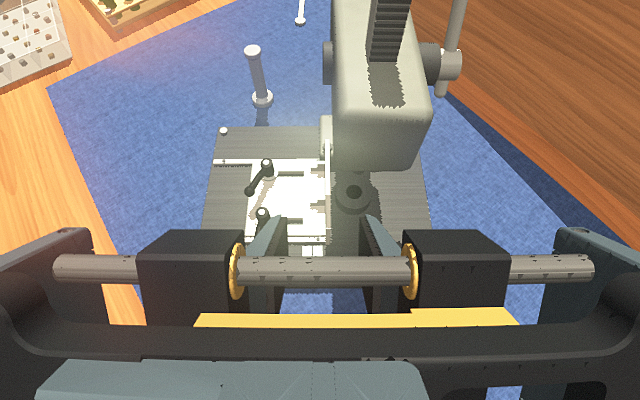

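Scaled: 1 mm is 0.02, -38 mm is -0.76.

```bash
python3 drive.py '[{"x": -0.76, "y": 0.02, "z": 0.22}, {"x": -0.76, "y": 0.02, "z": 0.22}, {"x": -0.76, "y": 0.04, "z": 0.22}, {}, {}]'
python3 - <<'E'
from h import *; from workcell import env
go(env,[-144,38,164],lean(40))
m=env.camera_model("wrist"); im=env.grab_frame("wrist")
cv2.imwrite("pics/w2.png",im); np.save("w2.npy",m,allow_pickle=True)
for p in ([-70,35,80],[58,35,80],[-72,57,14],[-115,57,14]): print(proj(m,p2w(p)))
c=im[90:240,230:400]; cv2.imwrite("pics/w2c.png",cv2.resize(c,None,fx=4,fy=4,interpolation=cv2.INTER_CUBIC))
E
```

```text
time_s: 3.6
ee_pos: [444.0, -233.7, 154.9]
ee_rot: [179.5, -40.7, 53.5]
force: [-0.2, 0.4, 0.1]
gripper_width: 39.6
gripper_force: 0.0
t 3.6 now press [-214.3   39.1  154.9] F [-0.2  0.4  0.1] w 39.551948232643916
  target world [ 487.1 -178.   164. ] trans(tool) [59.2  1.1 38.9]
  rotvec [ 0.3 -0.7  0.2]
[[326.6 125.9]]
[[326.2  40.4]]
[[306.7 164. ]]
[[305.8 197. ]]
```

View pics/w2c.png

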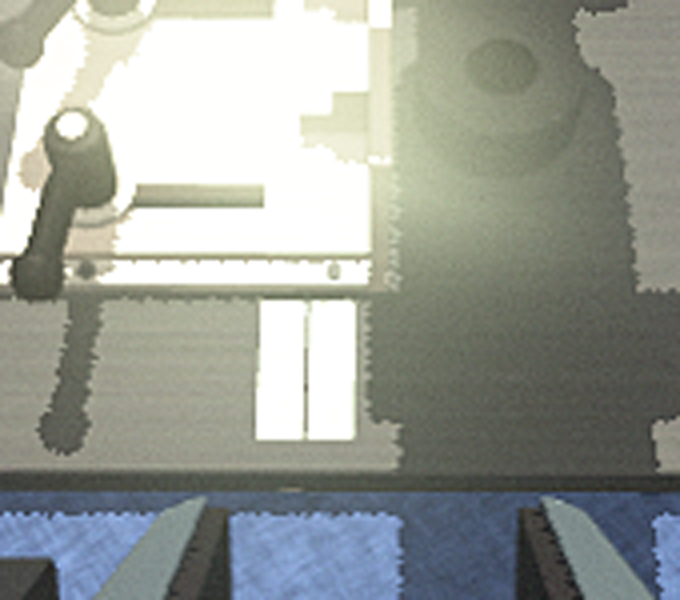

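Wrist crop: line at x≈306 (rows 300..437), fence seen end-on between x≈372 and 395, rows 145..290. I'll measure the edges by profile.

Run:
```python
from h import *
m=np.load("w2.npy",allow_pickle=True).item(); im=cv2.imread("pics/w2.png"); g=im.mean(2)
np.set_printoptions(precision=0,suppress=True,linewidth=200)
for r in (100,110,120,126,132,136,140,145,150,155,160): print(r,g[r,316:336])
cs=[]
for r in range(168,196):
    w=255-g[r,300:313]; w=np.clip(w-40,0,None); cs.append((w@np.arange(300,313)/w.sum(),r))
P=w2p(onz(m,np.array(cs),14)); np.set_printoptions(precision=2); print(P[::4,:2],P[:,1].mean())
print("fence z80/z22 front",proj(m,p2w([[-72,34,80],[-72,40,80],[-72,34,22],[-72,40,22]])))
```

```text
100 [254. 254. 255. 255. 255. 254. 230. 220. 219. 221. 221. 213. 201. 203. 198. 201. 201. 201. 180. 170.]
110 [255. 255. 255. 255. 255. 254. 231. 223. 225. 225. 227. 212. 205. 204. 190. 184. 180. 177. 170. 173.]
120 [218. 216. 215. 218. 216. 211. 219. 227. 229. 227. 229. 221. 211. 195. 183. 186. 186. 180. 173. 177.]
126 [232. 231. 234. 232. 232. 223. 222. 228. 230. 227. 230. 224. 207. 193. 185. 184. 187. 183. 179. 181.]
132 [255. 255. 255. 255. 255. 255. 226. 207. 209. 209. 206. 204. 196. 186. 191. 186. 187. 185. 180. 183.]
136 [255. 255. 255. 255. 255. 255. 232. 205. 213. 208. 207. 210. 214. 198. 190. 188. 185. 188. 184. 182.]
140 [255. 255. 255. 255. 255. 255. 228. 199. 207. 206. 200. 194. 189. 184. 184. 182. 182. 179. 182. 175.]
145 [255. 255. 255. 255. 255. 255. 225. 183. 190. 190. 192. 175. 175. 167. 170. 170. 168. 168. 163. 170.]
150 [255. 255. 255. 255. 255. 255. 224. 176. 178. 175. 180. 185. 194. 173. 158. 154. 156. 154. 153. 154.]
155 [244. 249. 246. 173. 253. 255. 226. 162. 174. 170. 169. 175. 187. 162. 138. 143. 140. 136. 143. 139.]
160 [255. 255. 255. 255. 255. 255. 172. 158. 163. 160. 188. 163. 153. 157. 129. 130. 133. 129. 134. 130.]
[[    nan     nan]
 [ -82.83   57.57]
 [ -88.15   57.44]
 [ -93.4    57.31]
 [ -98.57   57.18]
 [-103.69   57.05]
 [-108.73   56.93]] nan
fence z80/z22 front [[327.67 127.56]
 [321.54 127.53]
 [326.64 160.3 ]
 [321.38 160.27]]<stdin>:7: RuntimeWarning: invalid value encountered in scalar divide
```

```bash
python3 drive.py '[{"x": 0.6, "y": 0.02, "z": 0.4, "dry": -0.7}, {"x": 0.6, "y": 0.02, "z": 0.38}, {"z": 0.8}, {"z": 0.8}, {"z": 0.6}, {}]'
python3 - <<'E'
from h import *; from workcell import env
go(env,[-48,37,49],lean(40))
E
```

```text
time_s: 4.25
ee_pos: [530.8, -118.6, 78.8]
ee_rot: [179.6, -39.9, 53.7]
force: [0.8, 0.2, 0.4]
gripper_width: 40.0
gripper_force: 0.0
t 4.25 now press [-70.2  38.6  78.8] F [0.8 0.2 0.4] w 40.01151497924562
  target world [ 545.4 -101.8   49. ] trans(tool) [-2.1  1.5 37.1]
  rotvec [0.1 0.1 0.4]
```

Scaled: 19 mm is 0.38, 18 mm is 0.36.

```bash
python3 drive.py '[{"x": -0.04, "y": 0.03, "z": 0.38, "drz": 0.4}, {"z": 0.36}, {}]' 
python3 drive.py '[{}, {}, {}, {}, {}]' 0 15
python3 - <<'E'
from h import *; from workcell import env
go(env,[-48,37+23.3,49],lean(40)); m=env.camera_model("side")
im=env.grab_frame("side"); print(proj(m,p2w([-60,38,64])))
cv2.imwrite("pics/s1.png",cv2.resize(im[180:390,230:450],None,fx=2.8,fy=2.8,interpolation=cv2.INTER_CUBIC))
E
```

```text
time_s: 4.55
ee_pos: [546.0, -104.5, 50.6]
ee_rot: [179.7, -39.9, 53.1]
force: [-0.5, 0.1, 0.3]
gripper_width: 39.7
gripper_force: 0.0
time_s: 5.05
ee_pos: [545.0, -105.4, 50.2]
ee_rot: [179.8, -39.9, 53.0]
force: [-3.6, -1.7, 4.8]
gripper_width: 5.8
gripper_force: 15.0
t 5.05 now press [-51.1  35.1  50.2] F [-3.6 -1.7  4.8] w 5.812355988901223
  target world [526.7 -87.8  49. ] trans(tool) [  1.6 -25.2   2.7]
  rotvec [ 0.4  0.1 -0.1]
[[336.  295.9]]
```

View pics/s1.png

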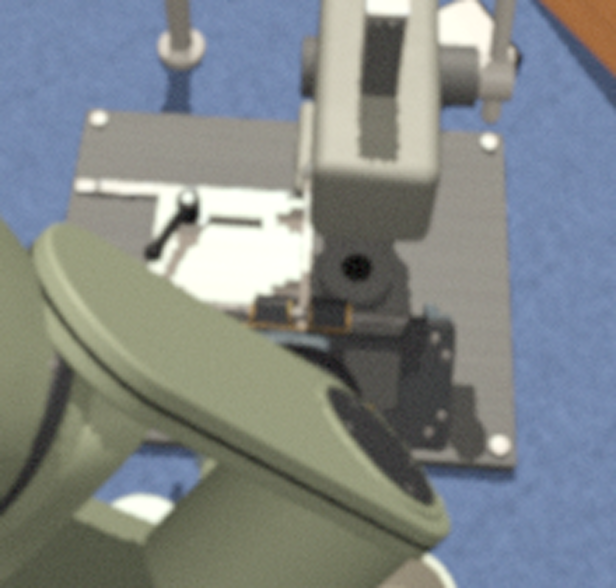

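The guide is pinched (5.8 mm opening). Slide it out slowly 23 mm (tool -y).

Scaled: -4 mm is -0.08, -3 mm is -0.06.

```bash
python3 drive.py '[{"y": -0.08}, {"y": -0.08}, {"y": -0.08}, {"y": -0.08}, {"y": -0.08}, {"y": -0.06}, {}, {}]'
python3 - <<'E'
from h import *; from workcell import env
go(env,[-51.1,35.1+23.3,50.2],lean(40))
E
```

```text
time_s: 5.9
ee_pos: [527.0, -91.2, 50.1]
ee_rot: [179.7, -39.9, 53.0]
force: [-1.4, -4.4, 6.3]
gripper_width: 6.1
gripper_force: 15.0
t 5.9 now press [-50.5  58.1  50.1] F [-1.4 -4.4  6.3] w 6.124728165069852
  target world [526.4 -91.4  50.2] trans(tool) [-0.4 -0.3 -0.4]
  rotvec [ 0.4  0.1 -0.1]
```

Scaled: -40 mm is -0.8.

```bash
python3 drive.py '[{}, {}, {}, {"z": -0.8}, {"z": -0.8}, {"z": -0.8}, {"z": -0.8}]' 40
python3 drive.py '[{"x": -0.6, "y": 0.22, "z": -0.3}, {"x": -0.6, "y": 0.24, "z": -0.3}, {}, {}]'
cat > meas.py <<'E'
from h import *; from workcell import env
import sys
go(env,[-144,38,164],lean(40))
m=env.camera_model("wrist"); im=env.grab_frame("wrist"); np.save(sys.argv[1]+".npy",m,allow_pickle=True)
cv2.imwrite(f"pics/{sys.argv[1]}f.png",im)
c=proj(m,p2w([-75,50,30]))[0].round().astype(int); x0,y0=c-[60,50]; print(x0,y0)
cv2.imwrite(f"pics/{sys.argv[1]}.png",cv2.resize(im[y0:y0+110,x0:x0+130],None,fx=5,fy=5,interpolation=cv2.INTER_CUBIC))
E
python3 meas.py w3
```

```text
time_s: 6.6
ee_pos: [463.5, -173.1, 173.1]
ee_rot: [179.9, -39.9, 53.0]
force: [0.8, -0.4, 0.2]
gripper_width: 40.0
gripper_force: 0.0
time_s: 7.0
ee_pos: [443.3, -238.8, 156.5]
ee_rot: [179.9, -39.9, 52.8]
force: [-0.7, 0.5, -0.2]
gripper_width: 40.3
gripper_force: 0.0
t 7.0 now press [-218.9   36.6  156.5] F [-0.7  0.5 -0.2] w 40.25378310698388
  target world [ 487.1 -178.   164. ] trans(tool) [62.2 -1.9 42.3]
  rotvec [ 0.3  0.1 -0.3]
250 104
```

View pics/w3.png

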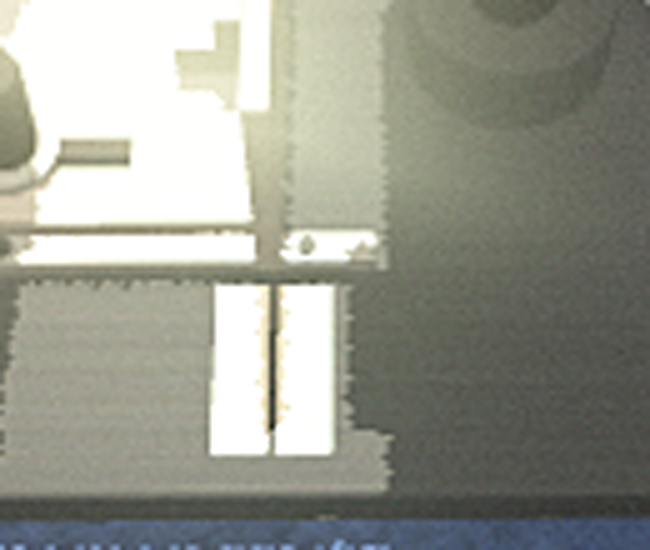

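The fence end spans crop x≈256..283 (row 245); the line is at x≈272. Numeric check.

Run:
```python
from h import *
m=np.load("w3.npy",allow_pickle=True).item(); im=cv2.imread("pics/w3f.png"); g=im.mean(2)
np.set_printoptions(precision=0,suppress=True,linewidth=220)
for r in (112,118,122,126,134,140,146,150,152,154,156): print(r,g[r,294:314])
for y in (55,57,59): print(y,proj(m,p2w([[-72,y,80],[-40,y,80],[-72,y,22],[-75,y,14],[-95,y,14],[-112,y,14]])).round(1).tolist())
for r in (164,172,180,188): print(r,g[r,298:312])
```

```text
112 [205. 210. 207. 203. 251. 255. 255. 255. 255. 254. 192. 195. 194. 193. 184. 195. 202. 202. 201. 197.]
118 [214. 214. 215. 222. 254. 255. 254. 255. 255. 252. 188. 196. 196. 187. 183. 201. 204. 201. 201. 204.]
122 [228. 225. 223. 242. 255. 255. 255. 255. 255. 251. 183. 199. 199. 188. 181. 196. 205. 203. 200. 202.]
126 [255. 250. 246. 252. 218. 223. 222. 221. 223. 210. 200. 199. 192. 195. 196. 207. 198. 200. 202. 199.]
134 [255. 255. 255. 255. 255. 186. 191. 192. 195. 194. 186. 188. 189. 180. 185. 202. 197. 197. 196. 193.]
140 [255. 255. 255. 255. 255. 222. 173. 179. 182. 181. 177. 175. 190. 176. 171. 188. 185. 185. 185. 182.]
146 [255. 255. 255. 255. 255. 255. 178. 159. 163. 165. 166. 161. 154. 151. 160. 177. 173. 181. 177. 178.]
150 [189. 226. 192. 193. 199. 149. 152. 154. 162. 160. 158. 157. 151. 158. 205. 233. 235. 237. 235. 231.]
152 [255. 255. 255. 255. 255. 255. 255. 141. 151. 156. 158. 153. 171. 255. 255. 253. 183. 179. 187. 252.]
154 [255. 255. 255. 255. 255. 255. 255. 146. 154. 157. 147. 152. 255. 255. 255. 255. 170. 145. 227. 255.]
156 [198. 202. 204. 202. 201. 205. 182. 151. 150. 156. 149. 149. 145. 176. 202. 196. 181. 168. 182. 190.]
55 [[303.3, 123.0], [304.0, 98.5], [306.0, 155.6], [306.3, 161.6], [306.0, 176.5], [305.7, 189.8]]
57 [[301.3, 123.0], [302.1, 98.5], [304.3, 155.7], [304.6, 161.6], [304.2, 176.5], [303.9, 189.8]]
59 [[299.3, 123.0], [300.2, 98.5], [302.5, 155.7], [302.9, 161.6], [302.5, 176.5], [302.1, 189.8]]
164 [255. 255. 254. 230. 234. 210. 105. 143. 255. 255. 255. 255. 255. 255.]
172 [255. 255. 255. 255. 232. 187.  62. 194. 237. 228. 255. 255. 255. 255.]
180 [255. 255. 254. 225. 236. 188.  55. 181. 255. 255. 255. 255. 255. 255.]
188 [255. 255. 255. 254. 230. 172.  44. 182. 255. 255. 255. 255. 255. 255.]
```

Face is at press y ≈55.1, line at ≈57.25 (camera and TCP agree): another 2.1 mm outward is needed, so I regrip.

Scaled: 30 mm is 0.6, 40 mm is 0.8.

```bash
python3 drive.py '[{"x": 0.6, "y": -0.22, "z": 0.3}, {"x": 0.6, "y": -0.24, "z": 0.3}, {"z": 0.8}, {"z": 0.8}, {"z": 0.8}, {}]' 40
python3 - <<'E'
from h import *; from workcell import env
go(env,[-50.5,58.1,50.1],lean(40))
E
```

```text
time_s: 7.65
ee_pos: [509.7, -106.7, 77.4]
ee_rot: [-179.6, -39.9, 52.9]
force: [-1.1, 0.5, -0.6]
gripper_width: 39.8
gripper_force: 0.0
t 7.65 now press [-73.3  62.6  77.4] F [-1.1  0.5 -0.6] w 39.808423393568994
  target world [527.  -91.1  50.1] trans(tool) [-0.   4.6 35.5]
  rotvec [-0.2  0.1 -0.2]
```

```bash
python3 drive.py '[{"y": 0.06}, {"z": 0.3}, {"z": 0.4}, {}, {}]'
python3 - <<'E'
from h import *; from workcell import env
go(env,[-50.5,58.1,50.1],lean(40))
E
```

```text
time_s: 8.15
ee_pos: [527.7, -96.1, 53.9]
ee_rot: [179.7, -39.9, 53.0]
force: [0.3, -0.9, 0.1]
gripper_width: 39.8
gripper_force: 0.0
t 8.15 now press [-54.1  54.6  53.9] F [ 0.3 -0.9  0.1] w 39.81728310983699
  target world [527.  -91.1  50.1] trans(tool) [ 0.3 -3.6  5.2]
  rotvec [ 0.4  0.1 -0.1]
```

```bash
for i in 1 2; do python3 drive.py '[{}, {}]'; done
python3 - <<'E'
from h import *; from workcell import env
go(env,[-50.5,58.1,50.1],lean(40))
E
```

```text
time_s: 8.35
ee_pos: [527.7, -96.5, 54.1]
ee_rot: [179.6, -39.9, 53.0]
force: [-0.8, 0.3, 0.4]
gripper_width: 39.8
gripper_force: 0.0
time_s: 8.55
ee_pos: [527.6, -96.1, 53.8]
ee_rot: [179.7, -39.9, 53.0]
force: [-0.5, 0.1, -0.6]
gripper_width: 40.0
gripper_force: 0.0
t 8.55 now press [-54.1  54.7  53.8] F [-0.5  0.1 -0.6] w 40.048021027084715
  target world [527.  -91.1  50.1] trans(tool) [ 0.4 -3.5  5.1]
  rotvec [ 0.4  0.1 -0.1]
```

```bash
python3 drive.py '[{"y": -0.07, "z": 0.1}, {}, {}]'
python3 drive.py '[{}, {}, {}, {}, {}, {}]' 0 15
python3 - <<'E'
from h import *; from workcell import env
go(env,[-50.5,60.25,50.1],lean(40))
E
```

```text
time_s: 8.85
ee_pos: [526.5, -90.8, 49.4]
ee_rot: [179.8, -39.9, 53.0]
force: [0.7, 0.6, -0.6]
gripper_width: 39.8
gripper_force: 0.0
time_s: 9.45
ee_pos: [526.7, -91.2, 49.6]
ee_rot: [179.8, -39.9, 53.0]
force: [0.9, 0.3, 1.3]
gripper_width: 6.1
gripper_force: 15.0
t 9.45 now press [-50.7  58.3  49.6] F [0.9 0.3 1.3] w 6.0754638481524035
  target world [525.3 -89.8  50.1] trans(tool) [ 0.5 -1.9 -0.2]
  rotvec [ 0.4  0.1 -0.2]
```

Scaled: -1 mm is -0.02.

```bash
python3 drive.py '[{"y": -0.02}, {"y": -0.02}, {}, {}, {}]'
python3 drive.py '[{}, {}, {}, {"z": -0.8}, {"z": -0.8}, {"z": -0.8}, {"z": -0.8}]' 40
python3 drive.py '[{"x": -0.6, "y": 0.22, "z": -0.3}, {"x": -0.6, "y": 0.24, "z": -0.3}, {}, {}, {}]'
python3 meas.py w4
python3 - <<'E'
from h import *
m=np.load("w4.npy",allow_pickle=True).item(); im=cv2.imread("pics/w4f.png"); g=im.mean(2)
np.set_printoptions(precision=0,suppress=True,linewidth=220)
for y in (55,57,59): print(y,proj(m,p2w([[-72,y,80],[-60,y,80],[-72,y,22],[-75,y,14],[-95,y,14],[-112,y,14]])).round(1).tolist())
print("cols 292..")
for r in (108,112,118,122,126,148,150,152,154,156,158,166,174,182,188): print(r,g[r,292:312])
E
```

```text
time_s: 9.95
ee_pos: [525.2, -90.2, 49.7]
ee_rot: [179.7, -39.9, 53.0]
force: [0.1, -3.7, 1.8]
gripper_width: 6.1
gripper_force: 15.0
time_s: 10.65
ee_pos: [461.7, -171.6, 173.4]
ee_rot: [179.8, -39.9, 53.0]
force: [0.9, -1.0, 0.0]
gripper_width: 40.0
gripper_force: 0.0
time_s: 11.15
ee_pos: [441.6, -236.2, 156.9]
ee_rot: [179.8, -39.9, 53.0]
force: [-0.7, -0.1, -1.2]
gripper_width: 40.0
gripper_force: 0.0
t 11.15 now press [-217.9   39.5  156.9] F [-0.7 -0.1 -1.2] w 39.99240537515274
  target world [ 487.1 -178.   164. ] trans(tool) [61.2  1.1 42. ]
  rotvec [ 0.3  0.1 -0.2]
253 105
55 [[306.4, 124.1], [306.7, 114.6], [308.7, 156.6], [308.9, 162.5], [308.6, 177.4], [308.3, 190.7]]
57 [[304.4, 124.1], [304.7, 114.6], [306.9, 156.6], [307.2, 162.5], [306.8, 177.5], [306.6, 190.7]]
59 [[302.4, 124.1], [302.7, 114.6], [305.2, 156.6], [305.4, 162.5], [305.1, 177.5], [304.8, 190.7]]
cols 292..
108 [255. 255. 254. 255. 255. 255. 252. 250. 255. 254. 254. 255. 255. 210. 193. 197. 191. 192. 199. 200.]
112 [255. 255. 199. 207. 209. 205. 203. 251. 255. 255. 255. 255. 255. 195. 197. 196. 189. 19
[... 691 characters left out ...]
55. 255. 255. 144. 156. 147. 152. 153. 162. 255. 255. 255. 255.]
156 [255. 255. 255. 255. 255. 255. 255. 255. 255. 255. 180. 149. 153. 154. 151. 171. 255. 255. 255. 255.]
158 [138. 132. 136. 136. 133. 138. 130. 136. 139. 142. 150. 152. 150. 148. 154. 140. 140. 134. 132. 131.]
166 [162. 160. 158. 182. 255. 255. 255. 255. 255. 255. 255. 223. 232. 241. 186.  58. 255. 255. 255. 255.]
174 [154. 157. 140. 221. 255. 255. 255. 255. 255. 255. 255. 255. 225. 231. 168. 132. 255. 255. 255. 255.]
182 [155. 148. 141. 248. 255. 255. 255. 255. 255. 255. 255. 220. 231. 217. 134.  86. 255. 255. 255. 255.]
188 [148. 148. 138. 255. 255. 255. 255. 255. 255. 253. 215. 215. 227. 219. 124. 148. 255. 255. 255. 255.]
```

Face at y≈56.9, line ≈57.35: within 0.5 mm. Now the clamps, with the fingers shut and the tool vertical (tool x = press +y, tool y = press +x), rear lever first.

```bash
cat >> h.py <<'E'
V=np.array([[0,1,0],[1,0,0],[0,0,-1.]]).T
E
python3 - <<'E'
from h import *; from workcell import env
go(env,[-10,108,160],V); print(env.state()["qpos"])
E
```

```text
t 11.2 now press [-217.7   39.6  157. ] F [ 0.8 -0.3 -0.9] w 39.912316252426585
  target world [511.3 -28.8 160. ] trans(tool) [161.  -69.5 130.7]
  rotvec [ 31.4 -31.1 -86.2]
[-53.9  20.1 108.7  40.8  70.2 -37.8]
```

```bash
python3 drive.py '[{"drx": 2.6, "dry": -2.6, "drz": -7.2}, {"drx": 2.6, "dry": -2.6, "drz": -7.2}, {"drx": 2.6, "dry": -2.6, "drz": -7.2}, {"drx": 2.6, "dry": -2.6, "drz": -7.2}, {"drx": 2.6, "dry": -2.6, "drz": -7.2}, {"drx": 2.6, "dry": -2.6, "drz": -7.2}]' 0 20
python3 drive.py '[{"drx": 2.6, "dry": -2.6, "drz": -7.2}, {"drx": 2.6, "dry": -2.6, "drz": -7.2}, {"drx": 2.6, "dry": -2.6, "drz": -7.2}, {"drx": 2.6, "dry": -2.6, "drz": -7.2}, {"drx": 2.6, "dry": -2.6, "drz": -7.2}, {"drx": 2.6, "dry": -2.6, "drz": -7.2}, {}]'
python3 - <<'E'
from h import *; from workcell import env
go(env,[-10,108,140],V); print(env.state()["qpos"])
E
```

```text
time_s: 11.8
ee_pos: [442.0, -236.3, 157.2]
ee_rot: [170.9, -19.4, 101.5]
force: [-0.1, -0.6, 0.7]
gripper_width: 0.5
gripper_force: 0.0
time_s: 12.5
ee_pos: [441.3, -234.6, 157.2]
ee_rot: [179.9, 0.3, 143.4]
force: [-1.1, -0.5, -0.0]
gripper_width: 0.2
gripper_force: 0.0
t 12.5 now press [-216.8   40.7  157.2] F [-1.1 -0.5 -0. ] w 0.22552500118519694
  target world [511.3 -28.8 140. ] trans(tool) [ 66.7 207.   17.2]
  rotvec [0.1 0.3 0.2]
[-29.3  14.1 104.5   0.   61.2 -82.7]
```

The rows are not in the units I measure in: shifts go in shares of 50 mm. I convert before sending: 42 mm is 0.84, 41 mm is 0.82.

```bash
python3 drive.py '[{"x": 0.68}, {"x": 0.66}, {"y": 0.84}, {"y": 0.84}, {"y": 0.82}, {"y": 0.82}, {"y": 0.82}, {}]'
python3 drive.py '[{}, {}]'
python3 - <<'E'
from h import *; from workcell import env
go(env,[-10,108,44],V)
m=env.camera_model("wrist"); im=env.grab_frame("wrist"); np.save("w5.npy",m,allow_pickle=True); cv2.imwrite("pics/w5.png",im)
E
```

```text
time_s: 13.3
ee_pos: [514.8, -27.9, 156.8]
ee_rot: [179.8, 0.3, 143.3]
force: [0.4, -0.9, 0.0]
gripper_width: 0.3
gripper_force: 0.0
time_s: 13.5
ee_pos: [511.2, -32.1, 156.6]
ee_rot: [180.0, 0.2, 143.1]
force: [-0.2, 0.0, 1.2]
gripper_width: 0.4
gripper_force: 0.0
t 13.5 now press [-12.7 106.1 156.6] F [-0.2  0.   1.2] w 0.4193560411742431
  target world [511.3 -28.8  44. ] trans(tool) [  2.4   2.6 112.6]
  rotvec [ 0.   0.2 -0.1]
```

View pics/w5.png

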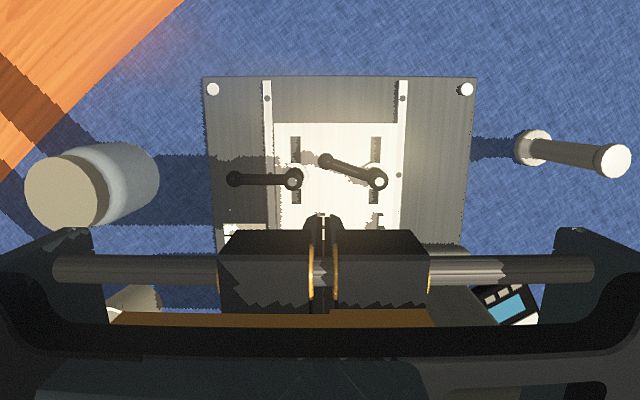

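Wrist view: front lever hub (294,180), knob (233,178); rear lever hub (378,180), knob (326,160); fingertips at (324,218), below (inside) the rear handle. Descend.

```bash
python3 drive.py '[{"x": 0.02, "y": 0.052, "z": 0.6}, {"z": 0.8}, {"z": 0.6}, {"z": 0.24}, {}, {}]'
python3 - <<'E'
from h import *; from workcell import env
go(env,[-10,108,44],V)
# arc plan for TCP, corner contact at r=36
for hub in ([38,122],[-38,122]):
  for ps in (0,-.2,-.4,-.6,-.8,-1.0,-1.15,-1.3,-1.4):
    d=np.array([-np.cos(ps),-np.sin(ps)]); n=np.array([-np.sin(ps),np.cos(ps)])
    print(hub,ps,np.array(hub)+36*d-5*n-[13.5,16])
E
```

```text
time_s: 14.15
ee_pos: [514.3, -29.7, 45.9]
ee_rot: [179.9, 0.4, 143.1]
force: [-0.5, -0.2, -0.1]
gripper_width: 0.4
gripper_force: 0.0
t 14.15 now press [ -8.9 105.1  45.9] F [-0.5 -0.2 -0.1] w 0.35947479259648796
  target world [511.3 -28.8  44. ] trans(tool) [ 2.9 -1.1  1.9]
  rotvec [ 0.1  0.4 -0.1]
[38, 122] 0 [-11.5 101. ]
[38, 122] -0.2 [-11.8 108.3]
[38, 122] -0.4 [-10.6 115.4]
[38, 122] -0.6 [ -8.  122.2]
[38, 122] -0.8 [ -4.2 128.3]
[38, 122] -1.0 [  0.8 133.6]
[38, 122] -1.15 [  5.2 136.8]
[38, 122] -1.3 [ 10.1 139.4]
[38, 122] -1.4 [ 13.5 140.6]
[-38, 122] 0 [-87.5 101. ]
[-38, 122] -0.2 [-87.8 108.3]
[-38, 122] -0.4 [-86.6 115.4]
[-38, 122] -0.6 [-84.  122.2]
[-38, 122] -0.8 [-80.2 128.3]
[-38, 122] -1.0 [-75.2 133.6]
[-38, 122] -1.15 [-70.8 136.8]
[-38, 122] -1.3 [-65.9 139.4]
[-38, 122] -1.4 [-62.5 140.6]
```

Scaled: 5 mm is 0.1, 2 mm is 0.04.

```bash
python3 drive.py '[{"x": 0.1, "y": -0.02, "z": 0.02}, {"x": 0.1, "y": -0.02}, {"x": 0.07, "y": 0.02}, {"x": 0.07, "y": 0.03}, {"x": 0.06, "y": 0.04}, {"x": 0.06, "y": 0.04}, {}]'
python3 drive.py '[{"x": 0.054, "y": 0.05}, {"x": 0.052, "y": 0.05}, {"x": 0.032, "y": 0.044}, {}]'
python3 - <<'E'
from h import *; from workcell import env
go(env,[10.1,139.4,44],V); print(env.state()["force"]@press()[1])
E
```

```text
time_s: 14.85
ee_pos: [497.5, -11.3, 43.7]
ee_rot: [180.0, 0.3, 143.2]
force: [1.8, -1.7, 1.8]
gripper_width: 0.3
gripper_force: 1.1
time_s: 15.25
ee_pos: [496.0, -1.4, 43.4]
ee_rot: [180.0, 0.2, 143.2]
force: [1.7, -2.2, 0.5]
gripper_width: 0.5
gripper_force: 1.0
t 15.25 now press [  2.7 136.7  43.4] F [ 1.7 -2.2  0.5] w 0.46252883852859167
  target world [498.2   6.1  44. ] trans(tool) [ 2.7  7.4 -0.6]
  rotvec [0.  0.2 0. ]
[-0.7 -2.6  0.5]
```

```bash
python3 drive.py '[{"x": 0.018, "y": 0.048}, {"x": 0.016, "y": 0.048}, {"x": 0.016, "y": 0.048}, {}]'
python3 drive.py '[{"x": 0.01, "y": 0.034}, {}]'
python3 drive.py '[{"x": 0.01, "y": 0.034}, {}]'
python3 - <<'E'
from h import *; from workcell import env
go(env,[10.1,139.4,44],V); print(env.state()["force"]@press()[1])
E
```

```text
time_s: 15.65
ee_pos: [497.3, 5.8, 43.2]
ee_rot: [-179.9, 0.2, 143.2]
force: [-4.0, -2.4, 1.2]
gripper_width: 0.5
gripper_force: 1.7
time_s: 15.85
ee_pos: [497.9, 7.3, 43.2]
ee_rot: [-179.9, 0.2, 143.2]
force: [-4.5, -2.9, 1.5]
gripper_width: 0.3
gripper_force: 2.0
time_s: 16.05
ee_pos: [498.3, 8.9, 43.2]
ee_rot: [-179.9, 0.1, 143.2]
force: [-4.6, -3.1, 1.4]
gripper_width: 0.5
gripper_force: 2.2
t 16.05 now press [ 12.3 141.   43.2] F [-4.6 -3.1  1.4] w 0.5479560816816336
  target world [498.2   6.1  44. ] trans(tool) [-1.6 -2.2 -0.8]
  rotvec [-0.1  0.1  0. ]
[-5.2  1.8  1.4]
```

Scaled: 2 mm is 0.04, 0.3 mm is 0.006.

```bash
python3 drive.py '[{"x": 0.006, "y": 0.04}, {}]'
python3 drive.py '[{"x": 0.004, "y": 0.04}, {}]'
python3 drive.py '[{"y": 0.04}, {}]'
python3 - <<'E'
from h import *; from workcell import env
go(env,[10.1,139.4,44],V); print(env.state()["force"]@press()[1])
E
```

```text
time_s: 16.25
ee_pos: [498.9, 10.6, 43.1]
ee_rot: [-179.9, 0.1, 143.2]
force: [-4.5, -2.9, 2.3]
gripper_width: 0.4
gripper_force: 2.4
time_s: 16.45
ee_pos: [499.6, 12.3, 43.0]
ee_rot: [-179.9, 0.1, 143.2]
force: [-6.3, -2.6, 2.2]
gripper_width: 0.9
gripper_force: 2.6
time_s: 16.65
ee_pos: [500.4, 13.9, 42.9]
ee_rot: [-179.8, 0.0, 143.2]
force: [-6.7, -2.6, 2.3]
gripper_width: 0.4
gripper_force: 2.9
t 16.65 now press [ 17.6 142.4  42.9] F [-6.7 -2.6  2.3] w 0.4217718336787708
  target world [498.2   6.1  44. ] trans(tool) [-3.  -7.5 -1. ]
  rotvec [-0.2  0.   0. ]
[-6.   3.8  2.3]
```

```bash
cat > lev.py <<'E'
from h import *; from workcell import env
import sys
np.set_printoptions(suppress=True,precision=2)
n=sys.argv[1]
m=env.camera_model(n); g=env.grab_frame(n).max(2)
v,u=np.mgrid[0:400,0:640]; P=w2p(onz(m,np.c_[u.ravel(),v.ravel()],55))
for nm,hx in (("front",-38),("rear",38)):
    d=P[:,:2]-[hx,122]; r=np.hypot(*d.T); 
    ok=(g.ravel()<70)&(r>38)&(r<58)
    yaw=np.arctan2(-d[:,1],-d[:,0])   # handle points -x at yaw 0
    h,e=np.histogram(yaw[ok],bins=np.arange(-2.2,.7,.1)); print(n,nm,[(round(a,1),int(c)) for a,c in zip(e,h) if c])
    k=ok&(r>44)&(r<56)&(yaw<0.3)&(yaw>-1.9); print("  median yaw",np.median(yaw[k]) if k.any() else None,k.sum())
E
python3 lev.py wrist; python3 lev.py side
```

```text
wrist front [(np.float64(-2.2), 21), (np.float64(-1.8), 1), (np.float64(-1.4), 1), (np.float64(-0.8), 1), (np.float64(-0.7), 1), (np.float64(-0.6), 4), (np.float64(-0.5), 50), (np.float64(-0.4), 131), (np.float64(-0.3), 67), (np.float64(-0.1), 16), (np.float64(0.0), 197), (np.float64(0.4), 5), (np.float64(0.5), 82), (np.float64(0.6), 169)]
  median yaw -0.2572351139254004 304
wrist rear [(np.float64(-2.2), 23), (np.float64(-2.1), 1), (np.float64(-1.6), 24), (np.float64(-1.5), 194), (np.float64(-1.4), 257), (np.float64(-1.3), 105), (np.float64(-1.2), 50), (np.float64(-1.1), 93), (np.float64(-1.0), 142), (np.float64(-0.9), 135), (np.float64(-0.8), 156), (np.float64(-0.7), 265), (np.float64(-0.6), 318), (np.float64(-0.5), 295), (np.float64(-0.4), 178), (np.float64(-0.3), 14), (np.float64(0.1), 7), (np.float64(0.2), 176), (np.float64(0.3), 148), (np.float64(0.4), 25), (np.float64(0.5), 100), (np.float64(0.6), 185)]
  median yaw -0.6288472101183658 1465
side front [(np.float64(-2.2), 24), (np.float64(-2.1), 24), (np.float64(-2.0), 18), (np.float64(-1.9), 5), (np.float64(-0.3), 1), (np.float64(-0.2), 17), (np.float64(-0.1), 28), (np.float64(0.0), 14)]
  median yaw -0.06323360603094506 46
side rear [(np.float64(-1.7), 1), (np.float64(-1.5), 13), (np.float64(-1.4), 21), (np.float64(-1.3), 21), (np.float64(-1.2), 22), (np.float64(-1.1), 22), (np.float64(-1.0), 22), (np.float64(-0.9), 23), (np.float64(-0.8), 22), (np.float64(-0.7), 22), (np.float64(-0.6), 24), (np.float64(-0.5), 20), (np.float64(-0.4), 15), (np.float64(-0.3), 22), (np.float64(-0.2), 19), (np.float64(-0.1), 22), (np.float64(0.0), 18)]
  median yaw -0.703110411339697 207
```

Scaled: 2 mm is 0.04, -0.3 mm is -0.006.

```bash
python3 drive.py '[{"x": -0.006, "y": 0.04}, {}]'
python3 drive.py '[{"x": -0.01, "y": 0.04}, {}, {}]'
python3 - <<'E'
from h import *; from workcell import env
go(env,[10.1,139.4,44],V); print(env.state()["force"]@press()[1])
E
python3 lev.py wrist | tail -2
```

```text
time_s: 16.95
ee_pos: [501.3, 15.2, 42.8]
ee_rot: [-179.8, -0.0, 143.2]
force: [-6.9, -3.2, 2.2]
gripper_width: 0.5
gripper_force: 3.4
time_s: 17.25
ee_pos: [501.8, 15.9, 42.7]
ee_rot: [-179.7, -0.1, 143.2]
force: [-9.2, -6.0, 4.8]
gripper_width: 0.5
gripper_force: 5.0
t 17.25 now press [ 20.1 142.5  42.7] F [-9.2 -6.   4.8] w 0.486465942445805
  target world [498.2   6.1  44. ] trans(tool) [ -3.1 -10.   -1.3]
  rotvec [-0.3 -0.1  0. ]
[-10.3   3.8   4.8]
wrist rear [(np.float64(-2.2), 28), (np.float64(-2.1), 1), (np.float64(-1.6), 135), (np.float64(-1.5), 205), (np.float64(-1.4), 198), (np.float64(-1.3), 22), (np.float64(-1.2), 65), (np.float64(-1.1), 105), (np.float64(-1.0), 118), (np.float64(-0.9), 108), (np.float64(-0.8), 162), (np.float64(-0.7), 266), (np.float64(-0.6), 317), (np.float64(-0.5), 297), (np.float64(-0.4), 173), (np.float64(-0.3), 9), (np.float64(0.1), 23), (np.float64(0.2), 183), (np.float64(0.3), 146), (np.float64(0.4), 25), (np.float64(0.5), 105), (np.float64(0.6), 191)]
  median yaw -0.6058851779077365 1404
```

Scaled: 1.5 mm is 0.03, -0.4 mm is -0.008.

```bash
python3 drive.py '[{"x": -0.008, "y": 0.03}, {}, {}]'
python3 - <<'E'
from h import *; from workcell import env
go(env,[10.1,139.4,44],V); print(env.state()["force"]@press()[1])
E
```

```text
time_s: 17.6
ee_pos: [502.0, 16.3, 42.6]
ee_rot: [-179.5, -0.2, 143.2]
force: [-11.3, -7.9, 6.8]
gripper_width: 0.5
gripper_force: 6.4
t 17.6 now press [ 20.5 142.6  42.6] F [-11.3  -7.9   6.8] w 0.5070780946930664
  target world [498.2   6.1  44. ] trans(tool) [ -3.1 -10.4  -1.3]
  rotvec [-0.5 -0.2  0. ]
[-13.1   4.4   6.8]
```

Rear is tight (13 N, no further give). Move to the front lever.

```bash
python3 drive.py '[{"x": -0.04, "y": -0.2}, {"z": -0.7}, {"z": -0.4}, {"x": -0.38, "y": -0.7}, {"x": -0.36, "y": -0.7}, {"y": -0.6}, {}, {}]'
python3 - <<'E'
from h import *; from workcell import env
go(env,[-87,99,44],V)
E
python3 lev.py wrist; python3 lev.py side
```

```text
time_s: 18.4
ee_pos: [473.4, -93.8, 99.1]
ee_rot: [179.8, 0.4, 143.0]
force: [-0.5, -0.5, -0.7]
gripper_width: 0.4
gripper_force: 0.0
t 18.4 now press [-84.8  99.3  99.1] F [-0.5 -0.5 -0.7] w 0.3682127675671717
  target world [472.4 -95.8  44. ] trans(tool) [ 0.  -2.4 55.1]
  rotvec [ 0.2  0.4 -0.1]
wrist front [(np.float64(-2.2), 3), (np.float64(-2.1), 5), (np.float64(-0.5), 2), (np.float64(-0.4), 3), (np.float64(-0.3), 64), (np.float64(-0.2), 181), (np.float64(-0.1), 195), (np.float64(0.0), 148), (np.float64(0.3), 25), (np.float64(0.4), 132), (np.float64(0.5), 154), (np.float64(0.6), 144)]
  median yaw -0.07377112532235033 386
wrist rear [(np.float64(-1.6), 125), (np.float64(-1.5), 207), (np.float64(-1.4), 177), (np.float64(-1.3), 17), (np.float64(-1.2), 3), (np.float64(-1.1), 16), (np.float64(-1.0), 2)]
  median yaw -1.4391261853746922 365
side front [(np.float64(-0.9), 1), (np.float64(-0.8), 15), (np.float64(-0.7), 25), (np.float64(-0.6), 28), (np.float64(-0.5), 27), (np.float64(-0.4), 27), (np.float64(-0.3), 29), (np.float64(-0.2), 26), (np.float64(-0.1), 28), (np.float64(0.0), 26), (np.float64(0.1), 32), (np.float64(0.2), 27), (np.float64(0.3), 26), (np.float64(0.4), 29), (np.float64(0.5), 27), (np.float64(0.6), 28)]
  median yaw -0.20253192870821474 176
side rear [(np.float64(-1.7), 1), (np.float64(-1.6), 12), (np.float64(-1.5), 14), (np.float64(-1.4), 17), (np.float64(-1.3), 18), (np.float64(-1.2), 18), (np.float64(-1.1), 15), (np.float64(-1.0), 14), (np.float64(-0.9), 14), (np.float64(-0.8), 10), (np.float64(-0.7), 12), (np.float64(-0.6), 13), (np.float64(-0.5), 12), (np.float64(-0.4), 11), (np.float64(-0.3), 10), (np.float64(-0.2), 9), (np.float64(-0.1), 7), (np.float64(0.0), 6), (np.float64(0.1), 6), (np.float64(0.2), 6), (np.float64(0.3), 3), (np.float64(0.4), 1), (np.float64(0.6), 1)]
  median yaw -1.073738180942671 123
```

```bash
python3 drive.py '[{"y": -0.048, "z": 0.6}, {"z": 0.5}, {}, {"x": 0.09, "y": -0.01}, {"x": 0.09, "y": -0.01}, {"x": 0.074, "y": 0.01}, {"x": 0.072, "y": 0.014}, {}]'
python3 - <<'E'
from h import *; from workcell import env
go(env,[-86.6,115.4,44],V); print(env.state()["force"]@press()[1])
E
```

```text
time_s: 19.3
ee_pos: [458.9, -85.6, 44.6]
ee_rot: [179.9, 0.4, 143.2]
force: [2.4, -1.6, -0.1]
gripper_width: 0.4
gripper_force: 1.1
t 19.3 now press [-86.9 115.9  44.6] F [ 2.4 -1.6 -0.1] w 0.4220950027099595
  target world [459.5 -85.7  44. ] trans(tool) [-0.5  0.3  0.6]
  rotvec [ 0.1  0.4 -0. ]
[ 0.1 -2.9 -0.1]
```

Scaled: 3.4 mm is 0.068, 3 mm is 0.06.

```bash
python3 drive.py '[{"x": 0.068, "y": 0.024}, {"x": 0.068, "y": 0.028}, {"x": 0.06, "y": 0.04}, {"x": 0.06, "y": 0.04}, {"x": 0.054, "y": 0.05}, {"x": 0.052, "y": 0.05}, {}]'
python3 drive.py '[{"x": 0.032, "y": 0.044}, {"x": 0.032, "y": 0.044}, {"x": 0.018, "y": 0.048}, {"x": 0.016, "y": 0.048}, {"x": 0.01, "y": 0.04}, {"x": 0.008, "y": 0.04}, {}]'
python3 - <<'E'
from h import *; from workcell import env
go(env,[-55.5,142.6,44],V); print(env.state()["force"]@press()[1])
E
```

```text
time_s: 20.0
ee_pos: [450.1, -65.2, 43.3]
ee_rot: [180.0, 0.2, 143.2]
force: [1.0, -2.3, 0.6]
gripper_width: 0.2
gripper_force: 0.9
time_s: 20.7
ee_pos: [452.3, -51.2, 43.1]
ee_rot: [-179.9, 0.1, 143.2]
force: [-4.6, -3.3, 3.2]
gripper_width: 0.3
gripper_force: 2.0
t 20.7 now press [-63.3 141.8  43.1] F [-4.6 -3.3  3.2] w 0.34636590246945803
  target world [456.4 -44.5  44. ] trans(tool) [ 0.8  7.8 -0.9]
  rotvec [-0.1  0.1  0. ]
[-5.4  1.7  3.2]
```

```bash
python3 drive.py '[{"x": 0.004, "y": 0.04}, {"x": 0.004, "y": 0.04}, {"y": 0.04}, {}]'
python3 drive.py '[{"x": -0.006, "y": 0.04}, {}, {}]'
python3 drive.py '[{"x": -0.008, "y": 0.04}, {}, {}]'
python3 - <<'E'
from h import *; from workcell import env
go(env,[-55.5,142.6,44],V); print(env.state()["force"]@press()[1])
E
python3 lev.py wrist | head -1
```

```text
time_s: 21.1
ee_pos: [454.4, -46.1, 42.9]
ee_rot: [-179.9, -0.0, 143.2]
force: [-5.3, -2.8, 3.2]
gripper_width: 0.4
gripper_force: 2.8
time_s: 21.4
ee_pos: [455.3, -44.8, 42.8]
ee_rot: [-179.8, -0.1, 143.2]
force: [-7.3, -2.8, 2.7]
gripper_width: 0.7
gripper_force: 3.2
time_s: 21.7
ee_pos: [455.9, -44.0, 42.6]
ee_rot: [-179.7, -0.1, 143.2]
force: [-8.7, -5.6, 2.9]
gripper_width: 0.2
gripper_force: 4.7
t 21.7 now press [-55.4 143.3  42.6] F [-8.7 -5.6  2.9] w 0.22150327182387716
  target world [456.4 -44.5  44. ] trans(tool) [-0.7 -0.1 -1.4]
  rotvec [-0.3 -0.1  0. ]
[-9.7  3.6  2.9]
wrist front [(np.float64(-2.2), 10), (np.float64(-2.1), 5), (np.float64(-1.7), 5), (np.float64(-1.6), 33), (np.float64(-1.5), 39), (np.float64(-1.4), 106), (np.float64(-1.3), 12), (np.float64(-1.2), 74), (np.float64(-1.1), 127), (np.float64(-1.0), 129), (np.float64(-0.9), 123), (np.float64(-0.8), 194), (np.float64(-0.7), 298), (np.float64(-0.6), 317), (np.float64(-0.5), 303), (np.float64(-0.4), 168), (np.float64(-0.3), 4), (np.float64(0.1), 55), (np.float64(0.2), 214), (np.float64(0.3), 111), (np.float64(0.4), 22), (np.float64(0.5), 127), (np.float64(0.6), 208)]
```

One last push, then back off, rise and re-measure the fence against the line.

```bash
python3 drive.py '[{"x": -0.008, "y": 0.034}, {}, {}]'
python3 drive.py '[{"x": -0.04, "y": -0.24}, {"z": -0.8}, {"z": -0.8}, {"z": -0.8}, {"y": -0.9, "z": -0.2}, {"x": -0.7, "y": -0.9, "z": -0.2}, {"x": -0.8, "y": -0.8}, {}]'
python3 - <<'E'
from h import *; from workcell import env
go(env,[-217.9,39.5,160],lean(40)); print(env.state()["qpos"])
E
python3 lev.py wrist|grep -A1 -E "front|rear"; python3 lev.py scene
```

```text
time_s: 22.05
ee_pos: [456.2, -43.4, 42.6]
ee_rot: [-179.6, -0.2, 143.2]
force: [-9.8, -8.9, 4.6]
gripper_width: 0.7
gripper_force: 6.1
time_s: 22.85
ee_pos: [438.3, -192.8, 183.3]
ee_rot: [179.9, 0.6, 142.8]
force: [-0.2, 0.9, 0.1]
gripper_width: 0.5
gripper_force: 0.0
t 22.85 now press [-185.    68.2  183.3] F [-0.2  0.9  0.1] w 0.5340358271079824
  target world [ 441.6 -236.3  160. ] trans(tool) [-28.6 -32.8  23.5]
  rotvec [-30.6  31.8  85.9]
[-25.1  10.7 104.9  -0.   63.8 -77.9]
wrist front [(np.float64(-2.2), 8), (np.float64(-2.1), 36), (np.float64(-2.0), 22), (np.float64(-1.7), 11), (np.float64(-1.6), 84), (np.float64(-1.5), 112), (np.float64(-1.4), 71), (np.float64(-1.2), 1), (np.float64(-1.1), 2), (np.float64(-1.0), 2), (np.float64(-0.7), 9), (np.float64(-0.6), 22), (np.float64(-0.5), 20), (np.float64(-0.4), 19), (np.float64(-0.3), 14), (np.float64(-0.2), 5), (np.float64(-0.1), 5), (np.float64(0.0), 1)]
  median yaw -1.4168309869050792 285
wrist rear [(np.float64(-1.7), 2), (np.float64(-1.6), 66), (np.float64(-1.5), 104), (np.float64(-1.4), 104), (np.float64(-1.3), 31), (np.float64(-1.1), 1), (np.float64(-1.0), 10), (np.float64(-0.9), 26), (np.float64(-0.8), 8)]
  median yaw -1.4214218734222868 216
scene front [(np.float64(-1.7), 4), (np.float64(-1.6), 4), (np.float64(-1.5), 4)]
  median yaw -1.559375337603408 11
scene rear [(np.float64(-1.7), 1), (np.float64(-1.6), 6), (np.float64(-1.5), 9)]
  median yaw -1.5140363652847064 14
```

```bash
python3 drive.py '[{"x": -0.28, "y": -0.32, "z": 0.24}, {"x": -0.28, "y": -0.32, "z": 0.24}, {"drx": -2.6, "dry": 2.6, "drz": 7.2}, {"drx": -2.6, "dry": 2.6, "drz": 7.2}, {"drx": -2.6, "dry": 2.6, "drz": 7.2}, {"drx": -2.6, "dry": 2.6, "drz": 7.2}, {"drx": -2.6, "dry": 2.6, "drz": 7.2}, {"drx": -2.6, "dry": 2.6, "drz": 7.2}]' 40
python3 drive.py '[{"drx": -2.6, "dry": 2.6, "drz": 7.2}, {"drx": -2.6, "dry": 2.6, "drz": 7.2}, {"drx": -2.6, "dry": 2.6, "drz": 7.2}, {"drx": -2.6, "dry": 2.6, "drz": 7.2}, {"drx": -2.6, "dry": 2.6, "drz": 7.2}, {"drx": -2.6, "dry": 2.6, "drz": 7.2}, {}, {}]'
python3 meas.py w6
python3 - <<'E'
from h import *
m=np.load("w6.npy",allow_pickle=True).item(); im=cv2.imread("pics/w6f.png"); g=im.mean(2)
np.set_printoptions(precision=0,suppress=True,linewidth=220)
p=lambda y:proj(m,p2w([[-72,y,80],[-60,y,80],[20,y,80],[-72,y,22],[-75,y,14],[-95,y,14],[-112,y,14]])).round(1)
for y in (55,57,59): print(y,p(y).tolist())
q=p(57); c=int(q[0,0])-10; r0=int(q[0,1]); r1=int(q[3,1])
print("cols from",c)
for r in list(range(r0-16,r0+3,4))+list(range(r1-5,r1+2))+list(range(r1+8,r1+34,4)): print(r,g[r,c:c+20])
print(r0-60,g[r0-60,c:c+20])
E
```

```text
time_s: 23.75
ee_pos: [440.7, -228.6, 158.6]
ee_rot: [170.9, -19.7, 100.9]
force: [0.1, -0.2, -0.3]
gripper_width: 39.8
gripper_force: 0.0
time_s: 24.55
ee_pos: [440.2, -229.5, 158.7]
ee_rot: [179.7, -39.9, 53.2]
force: [-0.1, -0.5, -0.0]
gripper_width: 40.0
gripper_force: 0.0
t 24.55 now press [-213.3   44.7  158.7] F [-0.1 -0.5 -0. ] w 40.01209315175258
  target world [ 487.1 -178.   164. ] trans(tool) [56.6  6.5 40.4]
  rotvec [0.3 0.1 0. ]
257 109
55 [[311.8, 128.7], [311.9, 119.1], [313.0, 63.0], [313.1, 160.5], [313.3, 166.4], [313.0, 181.5], [312.9, 194.9]]
57 [[309.7, 128.7], [309.9, 119.1], [311.2, 63.0], [311.4, 160.5], [311.5, 166.4], [311.3, 181.5], [311.1, 194.9]]
59 [[307.7, 128.7], [307.9, 119.1], [309.4, 63.0], [309.6, 160.5], [309.8, 166.4], [309.5, 181.5], [309.3, 194.9]]
cols from 299
112 [253. 254. 254. 254. 252. 253. 254. 255. 254. 255. 255. 244. 194. 192. 191. 197. 203. 200. 202. 194.]
116 [209. 212. 212. 210. 205. 249. 255. 255. 255. 255. 255. 221. 197. 193. 188. 201. 207. 202. 205. 205.]
120 [215. 215. 213. 215. 205. 251. 255. 255. 255. 255. 255. 217. 198. 193
[... 1133 characters left out ...]
224. 226. 228. 229. 197.  88. 246. 255. 255. 255. 255. 255. 255.]
176 [151. 255. 255. 255. 255. 255. 255. 254. 219. 228. 235. 204.  92. 252. 255. 255. 255. 255. 255. 255.]
180 [188. 255. 255. 255. 255. 255. 255. 255. 223. 227. 238. 188.  63. 255. 255. 255. 255. 255. 255. 255.]
184 [187. 255. 255. 255. 255. 255. 255. 255. 255. 226. 233. 186. 102. 255. 255. 255. 255. 255. 255. 255.]
188 [228. 255. 255. 255. 255. 255. 255. 255. 255. 223. 238. 190.  51. 255. 255. 255. 255. 255. 255. 255.]
192 [223. 255. 255. 255. 255. 255. 255. 254. 217. 220. 235. 189.  52. 255. 255. 255. 255. 255. 255. 255.]
68 [172. 175. 170. 171. 170. 167. 157. 239. 255. 254. 254. 255. 245. 137. 155. 160. 160. 158. 157. 159.]
```

Face at 56.9, line at 57.4, and parallel: unchanged by the clamping. The arm is clear, so I hand in.

```bash
python3 -c "
from workcell import env
print(env.job_done())"
```

```text
the job is handed in; nothing more can be done
None
```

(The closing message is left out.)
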